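# Lift a glued hand lens out of its jig and show its back to the inspection camera

### The job

The glue on the hand lens in the jig has set: lift the curing weight off it and stand it on the blue felt pad, then take the hand lens out of the jig by its handle, keeping fingers off the ring and glass. Show its flat back to the inspection camera: lens centred on the camera's viewing axis, 120 mm in front of the ring light and square to the camera. Finish while still holding it there, steady in the air; drop nothing, do not bump the camera and leave everything else where it stands.

Things in the scene. Friction and masses are not known exactly. Their poses are not given: they have to be found in the camera images.
- handlens: the hand lens in the jig, 185 mm long, 120 g: white ring (70 mm outside, 10 mm thick) round a domed clear lens, brass neck, dark wooden handle. Origin: centre of the ring's flat back (its underside as it lies). z: out of the domed side (up as it lies; dome 7 mm proud). Handle along -x: neck x = -33 to -55 mm, wood -55 to -150 mm, 18 mm wide (y), 16 mm thick (z), axis 5 mm above the back's plane
- handle_grip (a point): point on the axis of the hand lens's wooden handle, 95 mm from the lens centre, where it is best gripped across its 18 mm width; same axes as the hand lens. In the jig it lies 39 mm above the table and 27 mm above the jig's board, and nothing of the jig is under it but that board
- lens_center (a point): centre of the lens, on its axis midway through the ring's thickness (5 mm above the flat back); same axes as the hand lens
- lens_head: the ring and glass of the hand lens (all of it but neck and handle); same origin and axes as the hand lens
- weight: the steel curing weight standing on the hand lens's ring: round, 66 mm across, 26 mm high with a hollow rubber foot, and on top an upright cylindrical knob 22 mm across and 42 mm long; 68 mm high in all, 300 to 600 g. Origin: centre of its underside, z up
- weight_knob (a point): point on the axis of the weight's knob, 52 mm above the weight's underside (26 mm above the disc, 16 mm below the knob's top), where it is best gripped
- felt_pad: round blue felt pad lying fixed on the table, 100 mm across, 6 mm thick. Origin: centre of its underside
- jig: fixed plywood gluing jig: board 230 (x) by 94 by 12 mm. Origin: on the table, 50 mm in -x from the lens seat's centre; x from handle end to lens. Seat: tube 68 mm across, rim 34 mm above the table; three dowel pins (6 mm, tops 42 mm high) round the ring with 1.7 mm play; at x = -82 to -98 mm a fork, cheeks 45 mm high, holds the handle's end with 2 mm play a side. The hand lens lifts out straight up
- camera: the head of the inspection camera: grey 44 mm square camera, black lens barrel and a black ring light 76 mm across with white lamps; stiffly tilted in its bracket, looking obliquely up towards the robot's side, 28 to 42 degrees off vertical. Origin: on the tilt pivot, 90 mm above the table; z is the viewing direction (out of the ring light)
- camera_front (a point): centre of the ring light's front face, on the viewing axis, 78 mm from the tilt pivot; same axes as the camera
- focus (a point): the point on the viewing axis 120 mm in front of the ring light's front face, where the lens's centre belongs; same axes as the camera
- camera_stand: the fixed stand of the inspection camera: steel base plate 130 by 130 by 14 mm and an aluminium U bracket, 90 mm across its knobs, 105 mm high. Origin: centre of the base plate's underside; the camera looks up and towards the stand's -x
- loupe_a: bystander: finished wooden stand magnifier with a light wooden ring on top, upright, 62 mm across, 70 mm high. Origin: centre of its underside
- loupe_b: bystander: finished wooden stand magnifier with a white ring on top, upright, 62 mm across, 70 mm high. Origin: centre of its underside
- loupe_c: bystander: finished wooden stand magnifier with a brass ring on top, upright, 62 mm across, 70 mm high. Origin: centre of its underside
- glue: bystander: small white glue bottle standing, 32 mm across, 100 mm high. Origin: centre of its underside
- tape: bystander: roll of masking tape lying flat, 100 mm across, 25 mm high. Origin: centre of its underside
- spare_ring: bystander: loose white ring lying flat, 70 mm across, 10 mm high. Origin: centre of its underside
- marker: bystander: black and grey marker pen lying, about 130 mm long along its x, 13 mm high. Origin: on its underside
There are look-alikes about, which are no part of the job. There is more than one size of the camera_stand; the job needs the larger.

How it is judged (in metres and radians):
On the way, in this order (a step that is already met when the one before it is completed fails the run):
1. the curing weight stands on the blue felt pad, let go and at rest (horizontal distance between weight and felt_pad below 0.025 m and height (world z) of weight below 0.012 m and angle between weight's own z axis and vertical below 0.1 rad and contact force between weight and the fingers below 0.05 N and linear speed of weight below 0.02 m/s), for 0.2 s.
2. the hand lens is held in the air, clear of the jig (height (world z) of lens_center above 0.08 m and contact force between handlens and the fingers above 1 N and contact force between handlens and jig below 0.05 N), for 0.1 s.
At the end, for the whole second after the job is handed in: The fingers hold the hand lens still in the air, clear of jig and camera, lens centre within 15 mm of the focus point along each camera axis, its axis within 10 degrees of the viewing axis, flat back to the camera; the weight stands upright, released, within 25 mm of the blue felt pad's centre (all of step 1 and x of lens_center in the frame of focus between -0.015 and 0.015 m and y of lens_center in the frame of focus between -0.015 and 0.015 m and z of lens_center in the frame of focus between -0.015 and 0.015 m and angle between the z axis of handlens and the z axis of camera, either way round below 0.175 rad and angle between handlens's own z axis and vertical below 1.3 rad and contact force between handlens and the fingers above 1 N and contact force between handlens and camera below 0.05 N and contact force between handlens and jig below 0.05 N and height (world z) of lens_center above 0.15 m and linear speed of handlens below 0.015 m/s and angular speed of handlens below 0.1 rad/s); the arm keeps its last pose, push and grip.
It fails at once if the fingers touch the ring or glass of the hand lens (contact force between lens_head and the fingers above 0.5 N).
It fails at once if the weight is dropped (contact force between weight and the fingers below 0.05 N and linear speed of weight above 0.5 m/s).
It fails at once if the hand lens is dropped (contact force between handlens and the fingers below 0.05 N and linear speed of handlens above 0.5 m/s).
It fails at once if the camera or its stand is bumped (contact force between camera_stand and the arm above 3 N or contact force between camera_stand and the fingers above 3 N or contact force between camera_stand and handlens above 3 N or contact force between camera_stand and weight above 3 N).
It fails at once if a bystander is shifted by more than 30 mm (distance of any of loupe_a, loupe_b, loupe_c, glue, tape, spare_ring, marker from where it was at the start of the episode above 0.03 m).
It also fails if it takes over 54 s, if anything falls off the work surface, if the arm or the gripper's body presses on something with over 40 N, if the wrist force passes 120 N, or if a joint passes its speed limit or range.

### The arm

A 6-joint arm with a two-finger parallel gripper is mounted at the origin on the work surface. World frame = base frame: x ahead of the robot, y to its left, z up, the work surface at z = 0. Lengths are in m, angles in degrees, forces in N, time in s.
With the tool pointing down it reaches from about 0.375 to 0.9 m from the base axis. Payload 3.1 kg.
Tool frame: the origin (TCP) lies midway between the tips of the shut fingers; the grasp point (between the pads) lies 19 mm behind it; z points along the fingers, y is the direction in which the jaws open and shut (so a half turn about z gives the same grasp; the last joint's range is limited). The gripper opens to 87 mm and grips with 3 to 60 N. Pads are 19 mm wide; open, the fingers measure 117 mm over their backs; the gripper's body (75 mm by 190 mm) begins 51 mm behind the grasp point.
Start: joints at [55.09, 30.224, 82.088, -0, 67.689, -10.227], TCP at [0.261, 0.568, 0.223] pointing down, gripper open.
Joint ranges: [-176.69, 176.69], [-43.24, 126.21], [12.49, 139.97], [-82, 262], [0, 151.66], [-163.58, 163.58]. Speed limits (degrees/s): [159.86, 159.86, 180, 180, 180, 180].

### API

Orientations are given as a 3x3 rotation matrix whose columns are the frame's x, y, z axes.
In Python, from rig import status, vision, bot, models gives the robot as it stands.
- The arm moves only by the tool send_rows, never from a script. Its argument "moves" is a list of rows, each a list of 7 numbers: the shift along the tool's x, y, z in units of 25 mm (1.0 is 25 mm), then the turn, a rotation vector about the tool's x, y, z in units of 10 degrees (1.0 is 10 degrees), then the closure, from -1 (fully open) to 1 (shut), so that 0 is half open. In form: [[dx, dy, dz, rx, ry, rz, hand], ...]. A call has 1 to 12 rows; each row shifts and turns the commanded pose from where the row before left it, along the tool's axes as they then stand; what a row does not reach is not made up. A row lasts 1/8 s, in which the tool goes at most 62.5 mm and 10.7 degrees, less where a joint would pass 70% of its speed; a pose out of reach is approached as far as the arm can. A call is refused whole if a number of a shift passes 1 or a number of a turn 1, either way. A call with a gripper value outside its range is refused whole. The fingers move at their own pace and stop on an object; the grip force is fixed at half the most. Time passes only in rows, so rows that do not move let the fingers close. It gives the time, the measured TCP pose, the force and the opening at its end, in the units of the state.
- status.read_state(): the state, without advancing time (a new reading comes with each control period).
- vision.capture(name): name is "scene" or "side" or "wrist"; returns a dict with "img" (420x560x3 uint8, red, green, blue), "depth" (420x560 float32, m along the optical axis (not along the pixel's ray), 0 where there is no reading), "fx", "fy", "cx", "cy" (pixels), "pose" (4x4, takes a point from camera to world coordinates); the wrist camera has in their place "hand_eye" (4x4, takes a point from camera to tool coordinates, whose origin is the TCP and whose axes are the flange's). Camera axes: x right, y up, looking along -z (the intrinsics and any distortion apply to the point x, -y, -z); pixel columns grow to the right and rows downward; lengths in m; the calibration is good to about 2 mm. A picture is of the moment at which its call begins: read the wrist's pose just before it.
- bot.hand_in(): hands the job in, once; it reports no verdict.
Trained networks look in the newest picture that a camera, given by its name, has taken for a name from the list of things; names that differ only in an ending like _2 or _b are one class to them, and where a whole thing is asked for, a point or a joint stands for the part that bears it (a point fixed in the world has none). Each returns a list of dicts, best first, with "confidence" (0 to 1); they miss things now and then, are a little off and sometimes report something else, mostly with a low value. They report only what shows in the picture. A call takes as long as a camera call. They do not tell look-alikes from the thing itself.
- models.masks_of(camera, name): "mask" (420x560 bool, what is visible of it) and "extent" ([left, top, right, bottom] in pixels, round what is visible of it).
- models.landmark_of(camera, name): "point" ([column, row] in pixels: a listed point, or the origin of a listed thing).
The state is a dict: "time_s": time; "joint_positions": joint angles; "qvel": joint speeds; "tau": joint torques, N m; "position": TCP position; "tcp_rot": TCP orientation; "force": force on the tool from outside, world axes, zero at the start; "moment": the same for the moment, N m; "opening": opening from 0.0 (shut) to 1.0 (fully open).
Only numpy, scipy, OpenCV 4.12 (cv2) and the standard library are available. Lean on these libraries where they do the work, as an engineer would, in place of code of your own. Each camera call takes 0.05 s, during which the arm holds its last target.

## Working session

There is one attempt and no reset: what is moved stays moved. The work goes in short steps, Python scripts to look and compute and a tool call to move; the robot and the scene stay as the last step left them, time stands still between calls to the robot, and variables do not carry over. Pictures are saved under pics/ and viewed, and the job is handed in when it is done.

Besides the shell and the picture viewer there is one more tool, called after ">>>" by a JSON object that holds its "op" and its "data". send_rows: Moves the arm, as the interface text tells. Its arguments: {"type":"object","properties":{"moves":{"type":"array"}},"required":["moves"]}

```bash
ls; mkdir -p pics
python3 - <<'E'
from rig import status, vision, bot, models
import cv2, numpy as np
s=status.read_state(); print({k:np.round(v,3).tolist() if not isinstance(v,(int,float)) else v for k,v in s.items()})
for n in ["scene","side","wrist"]:
    c=vision.capture(n); cv2.imwrite(f"pics/{n}0.png",c["img"][:,:,::-1]); print(n,c["fx"],c["fy"],c["cx"],c["cy"],[k for k in c]); print(np.round(c.get("pose",c.get("hand_eye")),3))
E
```

```text
pics
{'time_s': 0.0, 'joint_positions': [55.089, 30.279, 82.156, -0.002, 67.689, -10.228], 'qvel': [0.004, -0.071, -0.055, -0.023, 0.005, -0.007], 'tau': [0.0, -44.004, -17.659, 0.063, 0.058, -0.0], 'position': [0.261, 0.567, 0.222], 'tcp_rot': [[-0.909, 0.418, -0.001], [0.418, 0.909, -0.002], [0.0, -0.002, -1.0]], 'force': [0.631, -0.096, -0.639], 'moment': [-0.049, -0.018, -0.029], 'opening': 0.9982106612048872}
scene 449.56751621965947 449.56751621965947 282.70328350198406 211.36012778212364 ['img', 'depth', 'fx', 'fy', 'cx', 'cy', 'pose']
[[-0.42  -0.76   0.496  1.021]
 [ 0.908 -0.352  0.229  0.22 ]
 [ 0.     0.546  0.838  1.081]
 [ 0.     0.     0.     1.   ]]
side 381.389328748772 381.389328748772 272.78526472621485 209.2255691169245 ['img', 'depth', 'fx', 'fy', 'cx', 'cy', 'pose']
[[ 0.915  0.324 -0.241  0.186]
 [-0.403  0.71  -0.577 -0.726]
 [-0.016  0.625  0.78   1.089]
 [ 0.     0.     0.     1.   ]]
wrist 327.56724548755386 327.56724548755386 282.6552673964843 207.88423245479063 ['img', 'depth', 'fx', 'fy', 'cx', 'cy', 'hand_eye']
[[-0.     0.969  0.245  0.065]
 [ 1.    -0.     0.001 -0.   ]
 [ 0.001  0.245 -0.969 -0.163]
 [ 0.     0.     0.     1.   ]]
```

View pics/scene0.png

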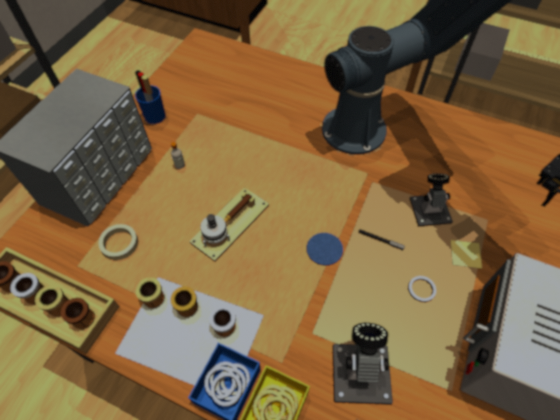

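View pics/side0.png

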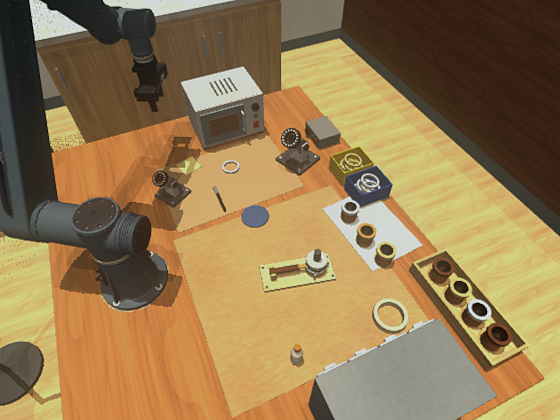

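View pics/wrist0.png

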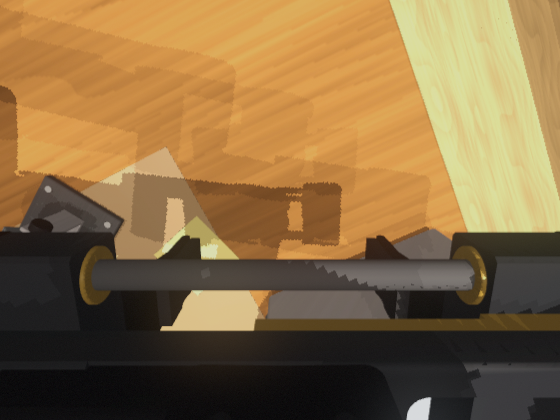

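Scene view: jig with weight at (213,228), pad (325,249), larger stand near (363,370), smaller look-alike near (432,205). Now I'll measure them.

```bash
cat > h.py <<'E'
from rig import status, vision, bot, models
import cv2, numpy as np
def cam(n):
    s=status.read_state(); c=vision.capture(n)
    if n=="wrist":
        T=np.eye(4);T[:3,:3]=s["tcp_rot"];T[:3,3]=s["position"]; c["pose"]=T@c["hand_eye"]
    return c
def cloud(c):
    v,u=np.mgrid[0:420,0:560]; d=c["depth"]
    P=np.stack([(u-c["cx"])/c["fx"]*d,-(v-c["cy"])/c["fy"]*d,-d],-1)
    return P@c["pose"][:3,:3].T+c["pose"][:3,3], d>0
def atz(c,uv,z):
    r=c["pose"][:3,:3]@np.array([(uv[0]-c["cx"])/c["fx"],-(uv[1]-c["cy"])/c["fy"],-1]); o=c["pose"][:3,3]
    return o+r*(z-o[2])/r[2]
def proj(c,p):
    q=c["pose"][:3,:3].T@(np.asarray(p)-c["pose"][:3,3]); return np.array([c["cx"]+c["fx"]*q[0]/-q[2],c["cy"]-c["fy"]*q[1]/-q[2]])
E
python3 - <<'E'
from h import *
np.set_printoptions(precision=4,suppress=True)
Z=dict(weight_knob=.096,handle_grip=.039,weight=.044,felt_pad=0,jig=0,camera_stand=0,camera=.09,camera_front=.155,glue=0,tape=0,spare_ring=0,marker=0,loupe_a=0)
for n in ["scene","side"]:
    c=cam(n); P,ok=cloud(c)
    np.savez(f"{n}.npz",P=P,ok=ok,img=c["img"],pose=c["pose"])
    for t in Z:
        L=models.landmark_of(n,t); M=models.masks_of(n,t)
        for l in L: print(n,t,"lm",round(l["confidence"],2),np.round(l["point"],1),atz(c,l["point"],Z[t]))
        for m in M:
            q=P[m["mask"]&ok]; print("    mask",round(m["confidence"],2),m["extent"],len(q),np.median(q,0),q[:,2].max() if len(q) else 0)
E
```

```text
scene weight_knob lm 0.75 [213.2 220.4] [ 0.5383 -0.2     0.096 ]
    mask 0.84 [199.7, 214.1, 225.7, 240.0] 538 [ 0.5481 -0.1983  0.0709] 0.11665982299450006
    mask 0.59 [208.3, 304.9, 235.7, 337.3] 674 [ 0.7524 -0.0581  0.0627] 0.07305328597693395
scene handle_grip lm 0.53 [237.7 207.4] [ 0.4446 -0.1836  0.039 ]
    mask 0.84 [211.3, 196.1, 248.2, 242.3] 176 [ 0.4586 -0.1826  0.047 ] 0.052923380726617175
scene weight lm 0.6 [214.6 233.5] [ 0.5472 -0.1984  0.044 ]
    mask 0.9 [202.0, 215.2, 223.2, 240.2] 481 [ 0.5502 -0.1979  0.0711] 0.11665982299450006
scene felt_pad lm 0.66 [322.4 248.3] [0.4445 0.0736 0.    ]
    mask 0.7 [304.9, 233.2, 340.0, 268.5] 908 [0.4487 0.0795 0.007 ] 0.014911579002354847
scene jig lm 0.56 [224.8 220.7] [ 0.4784 -0.2107  0.    ]
    mask 0.92 [189.6, 186.1, 269.3, 262.0] 1768 [ 0.4758 -0.1751  0.013 ] 0.07328869897855217
scene camera_stand lm 0.57 [359.7 372.4] [0.7118 0.2754 0.    ]
scene camera_stand lm 0.57 [431.1 208. ] [0.1906 0.3087 0.    ]
    mask 0.77 [331.9, 322.3, 392.4, 403.9] 4096 [0.7209 0.2707 0.0175] 0.17617851188412226
    mask 0.61 [
[... 4745 characters left out ...]
947
side marker lm 0.42 [220.3 204.2] [0.3543 0.1821 0.    ]
    mask 0.72 [241.7, 209.1, 266.1, 228.5] 496 [0.4468 0.0724 0.0054] 0.012597752795748818
    mask 0.43 [213.8, 186.5, 226.0, 212.8] 93 [0.3567 0.1998 0.0097] 0.01679839252674009
side loupe_a lm 0.87 [349.2 219.6] [ 0.7507 -0.0771  0.    ]
side loupe_a lm 0.8 [385.6 257.8] [ 0.7779 -0.2632  0.    ]
side loupe_a lm 0.78 [364.3 239.7] [ 0.7529 -0.1729  0.    ]
    mask 0.69 [358.6, 223.5, 377.0, 250.8] 372 [ 0.7407 -0.182   0.0604] 0.0720907793191845
    mask 0.67 [339.9, 203.6, 358.4, 220.8] 304 [ 0.7407 -0.0753  0.0609] 0.07216705596187944
    mask 0.55 [377.4, 243.4, 391.8, 265.5] 395 [ 0.7532 -0.2728  0.0616] 0.07271509737054727
```

```bash
cat > an.py <<'E'
from h import *
np.set_printoptions(precision=4,suppress=True)
def rect(q): 
    r=cv2.minAreaRect((q[:,:2]*1000).astype(np.float32)); return r
S={n:np.load(n+".npz") for n in ["scene","side"]}
for n,s in S.items():
    P=s["P"];ok=s["ok"]; I=s["img"].astype(int)
    def box(x0,x1,y0,y1,z0,z1): return ok&(P[...,0]>x0)&(P[...,0]<x1)&(P[...,1]>y0)&(P[...,1]<y1)&(P[...,2]>z0)&(P[...,2]<z1)
    q=P[box(.45,.62,-.28,-.12,.085,.12)]; 
    # knob circle fit
    from scipy.optimize import least_squares
    q2=q[(q[:,2]<.108)]
    f=least_squares(lambda p:np.hypot(q2[:,0]-p[0],q2[:,1]-p[1])-.011,q.mean(0)[:2]+[0,0],loss="soft_l1",f_scale=.001)
    t=q[q[:,2]>.1085]
    print(n,"knob fit",f.x,len(q2),"top",t.mean(0) if len(t) else 0,len(t))
    d=P[box(.45,.62,-.28,-.12,.062,.078)]; print(" disc rect",rect(d))
    j=P[box(.3,.65,-.35,-.05,.008,.016)]; print(" board rect",rect(j),len(j))
    p=box(.36,.53,0,.15,-.01,.02)&(I[...,2]>I[...,0]); q=P[p]; print(" pad",rect(q),q.mean(0),len(q))
    b=P[box(.5,.9,.15,.4,.008,.02)]; print(" base",rect(b),len(b))
    r=P[box(.5,.9,.15,.4,.11,.25)]; print(" ring",r.min(0),r.max(0),len(r))
E
python3 an.py
python3 - <<'E'
import cv2
a=cv2.imread("pics/scene0.png");b=cv2.imread("pics/side0.png")
x=cv2.resize(a[300:415,310:410],(390,448),interpolation=cv2.INTER_CUBIC);y=cv2.resize(b[115:185,260:330],(400,400),interpolation=cv2.INTER_CUBIC)
y=cv2.copyMakeBorder(y,0,48,0,0,cv2.BORDER_CONSTANT)
cv2.imwrite("pics/crop0.png",cv2.hconcat([x,y]))
E
```

```text
scene knob fit [ 0.5401 -0.2055] 47 top [ 0.5413 -0.2047  0.1126] 48
 disc rect ((542.513916015625, -203.83792114257812), (63.00044250488281, 64.53115844726562), 39.0094108581543)
 board rect ((480.3157653808594, -228.1854705810547), (267.8829345703125, 327.1445617675781), 85.48368072509766) 1374
 pad ((445.90277099609375, 79.16988372802734), (95.6094741821289, 95.50643920898438), 65.6295166015625) [0.4464 0.0793 0.007 ] 887
 base ((721.4186401367188, 261.20428466796875), (218.39462280273438, 322.3590087890625), 89.08453369140625) 2209
 ring [0.6361 0.2226 0.11  ] [0.7328 0.301  0.1762] 1198
side knob fit [ 0.5432 -0.2076] 32 top [ 0.5423 -0.2091  0.1115] 35
 disc rect ((541.04638671875, -210.40219116210938), (64.01239776611328, 62.06868362426758), 61.029850006103516)
 board rect ((479.3746643066406, -215.38690185546875), (138.46412658691406, 231.21070861816406), 76.2217025756836) 1144
 pad ((450.0826416015625, 75.30294799804688), (94.22212982177734, 94.35819244384766), 70.869140625) [0.449  0.0743 0.0056] 456
 base ((704.4938354492188, 267.14007568359375), (232.79150390625, 390.7757568359375), 89.73573303222656) 635
 ring [0.6397 0.219  0.1106] [0.7296 0.2949 0.175 ] 337
```

View pics/crop0.png

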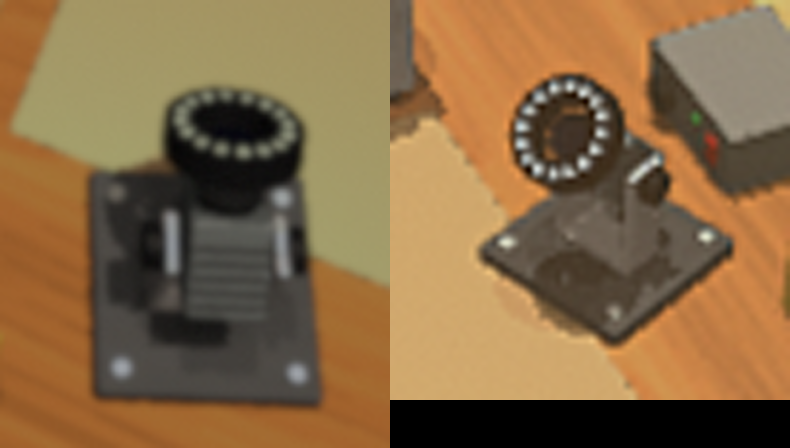

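```bash
cat >> an.py <<'E'
print("-----")
def cc(m,min_=30):
    n,l,st,ce=cv2.connectedComponentsWithStats(m.astype(np.uint8),connectivity=4); k=1+np.argmax(st[1:,4]); return l==k
for n,s in S.items():
    P=s["P"];ok=s["ok"]; I=s["img"].astype(int)
    def box(x0,x1,y0,y1,z0,z1): return ok&(P[...,0]>x0)&(P[...,0]<x1)&(P[...,1]>y0)&(P[...,1]<y1)&(P[...,2]>z0)&(P[...,2]<z1)
    m=cc(box(.33,.63,-.32,-.1,.0075,.06)); q=P[m]; print(n,"jig",rect(q),len(q))
    h=P[box(.38,.52,-.26,-.14,.04,.056)]; print("  high pts (handle/fork)",len(h),np.polyfit(h[:,0],h[:,1],1),h.mean(0))
    m=cc(box(.6,.85,.17,.4,.0085,.02)); q=P[m]; print("  base",rect(q),len(q))
    r=P[box(.5,.9,.15,.4,.115,.25)]
    # plane ransac for ring front
    rng=np.random.default_rng(0);best=0
    for _ in range(3000):
        a,b,c=r[rng.choice(len(r),3,False)]; nn=np.cross(b-a,c-a); L=np.linalg.norm(nn)
        if L<5e-4: continue
        nn/=L; nn*=np.sign(nn[2]); dd=(r-a)@nn
        if nn[2]<.6 or nn[0]>-.3: continue
        k=(abs(dd)<.0025).sum()
        if k>best: best=k;bi=abs(dd)<.0025
    q=r[bi]; ce=q.mean(0); u,w,vt=np.linalg.svd(q-ce); nn=vt[2]*np.sign(vt[2][2]); 
    pl=(q-ce)@vt[:2].T; rr=cv2.minEnclosingCircle((pl*1000).astype(np.float32)); 
    print("  front plane n",nn,"tilt",np.degrees(np.arccos(nn[2])),"azi",np.degrees(np.arctan2(nn[1],nn[0])),"center",ce+np.array(rr[0])/1000@vt[:2],rr[1],best,"mean",ce, "pivot",ce+np.array(rr[0])/1000@vt[:2]-.078*nn)
E
python3 an.py | sed -n '/-----/,$p'
```

```text
-----
scene jig ((482.3420715332031, -191.873046875), (99.0641098022461, 231.8045196533203), 77.81553649902344) 2041
  high pts (handle/fork) 262 [-0.2075 -0.0886] [ 0.4438 -0.1807  0.0463]
  base ((713.6328735351562, 278.1439208984375), (130.5509796142578, 130.50210571289062), 22.573205947875977) 2001
  front plane n [-0.5973 -0.2545  0.7606] tilt 40.48433167213652 azi -156.9208133895542 center [0.6672 0.2592 0.15  ] 40.12493896484375 440 mean [0.6693 0.2601 0.1519] pivot [0.7138 0.2791 0.0906]
side jig ((484.5384826660156, -194.33213806152344), (96.62956237792969, 230.66989135742188), 76.60331726074219) 1622
  high pts (handle/fork) 238 [-0.3156 -0.0477] [ 0.4532 -0.1907  0.0455]
  base ((714.9696655273438, 273.7406005859375), (130.32296752929688, 133.77197265625), 23.218521118164062) 540
  front plane n [-0.6444 -0.2532  0.7215] tilt 43.82006191005448 azi -158.54820419144588 center [0.6713 0.2552 0.1492] 38.626548767089844 131 mean [0.6725 0.2543 0.1499] pivot [0.7216 0.275  0.0929]
```

```bash
cat > plan.py <<'E'
import numpy as np
from scipy.spatial.transform import Rotation as Ro
def down(az):
    a=np.radians(az); x=np.array([np.cos(a),np.sin(a),0]); z=np.array([0,0,-1.]); return np.stack([x,np.cross(z,x),z],1)
def plan(p0,R0,wps,step=.95):
    """wps: list of (p,R,hand[,scale]) ; prints rows"""
    p=np.array(p0,float);R=np.array(R0,float);k=0
    for w in wps:
        pt,Rt,h=np.array(w[0],float),np.array(w[1],float),w[2]; sc=w[3] if len(w)>3 else 1
        rv=Ro.from_matrix(R.T@Rt).as_rotvec(degrees=True)
        # turn-safe rotation path
        n=int(np.ceil(max(np.linalg.norm(pt-p)/.025/step/sc/1.15,np.linalg.norm(rv)/10/step/sc,1)))
        while True:
            q,Q=p.copy(),R.copy();rows=[]
            for i in range(n):
                d=Q.T@(p+(pt-p)*(i+1)/n-q)/.025; Rd=R@Ro.from_rotvec(rv*(i+1)/n,degrees=True).as_matrix()
                t=Ro.from_matrix(Q.T@Rd).as_rotvec(degrees=True)/10
                d=np.round(d,2);t=np.round(t,2); q=q+Q@d*.025; Q=Q@Ro.from_rotvec(t*10,degrees=True).as_matrix(); rows.append([*d,*t,h])
            m=max(abs(np.array(rows))[:,:6].ravel())
            if m<=1: break
            n+=1
        print("wp",k,"n",n,"end",np.round(q,4)); k+=1
        for i in range(0,n,12): print("["+",".join("["+",".join("%g"%(v+0) for v in r)+"]" for r in rows[i:i+12])+"]")
        p,R=q,Q
    return p,R
E
python3 - <<'E'
from plan import *; from h import *
s=status.read_state()
plan([.261,.568,.223],s["tcp_rot"],[([.44,-.183,.25],down(-13),-1)])
E
```

```text
wp 0 n 31 end [ 0.4401 -0.1831  0.25  ]
[[-0.61,-0.78,-0.03,0,0,0.54,-1],[-0.69,-0.73,-0.04,0,0,0.55,-1],[-0.75,-0.65,-0.03,0,0,0.54,-1],[-0.81,-0.58,-0.04,0,0,0.54,-1],[-0.86,-0.5,-0.03,0,0,0.54,-1],[-0.91,-0.42,-0.04,0,0,0.55,-1],[-0.94,-0.33,-0.03,0,0,0.54,-1],[-0.96,-0.24,-0.04,0,0,0.54,-1],[-0.99,-0.15,-0.03,0,0,0.55,-1],[-0.99,-0.05,-0.04,0,0,0.54,-1],[-1,0.04,-0.03,0,0,0.54,-1],[-0.98,0.14,-0.04,0,0,0.55,-1]]
[[-0.97,0.23,-0.03,0,0,0.54,-1],[-0.95,0.32,-0.04,0,0,0.54,-1],[-0.91,0.4,-0.03,0,0,0.54,-1],[-0.86,0.49,-0.04,0,0,0.55,-1],[-0.82,0.58,-0.03,0,0,0.54,-1],[-0.76,0.64,-0.04,0,0,0.54,-1],[-0.69,0.72,-0.03,0,0,0.55,-1],[-0.63,0.77,-0.04,0,0,0.54,-1],[-0.54,0.84,-0.03,0,0,0.54,-1],[-0.47,0.88,-0.04,0,0,0.54,-1],[-0.38,0.92,-0.03,0,0,0.55,-1],[-0.29,0.95,-0.04,0,0,0.54,-1]]
[[-0.2,0.98,-0.03,0,0,0.54,-1],[-0.11,0.99,-0.04,0,0,0.55,-1],[-0.01,0.99,-0.03,0,0,0.54,-1],[0.08,1,-0.04,0,0,0.54,-1],[0.17,0.98,-0.03,0,0,0.55,-1],[0.27,0.96,-0.04,0,0,0.54,-1],[0.36,0.93,-0.03,0,0,0.54,-1]]
```

>>> {"op": "send_rows", "data": {"moves": [[-0.61, -0.78, -0.03, 0, 0, 0.54, -1], [-0.69, -0.73, -0.04, 0, 0, 0.55, -1], [-0.75, -0.65, -0.03, 0, 0, 0.54, -1], [-0.81, -0.58, -0.04, 0, 0, 0.54, -1], [-0.86, -0.5, -0.03, 0, 0, 0.54, -1], [-0.91, -0.42, -0.04, 0, 0, 0.55, -1], [-0.94, -0.33, -0.03, 0, 0, 0.54, -1], [-0.96, -0.24, -0.04, 0, 0, 0.54, -1], [-0.99, -0.15, -0.03, 0, 0, 0.55, -1], [-0.99, -0.05, -0.04, 0, 0, 0.54, -1], [-1, 0.04, -0.03, 0, 0, 0.54, -1], [-0.98, 0.14, -0.04, 0, 0, 0.55, -1]]}}

```text
time_s: 4.35
position: [0.3305, 0.2766, 0.2333]
tcp_rot: [[0.001, 1.0, 0.001], [1.0, -0.001, 0.0], [0.0, 0.001, -1.0]]
force: [-0.8, -0.3, 0.1]
opening: 1.002
```

>>> {"op": "send_rows", "data": {"moves": [[-0.97, 0.23, -0.03, 0, 0, 0.54, -1], [-0.95, 0.32, -0.04, 0, 0, 0.54, -1], [-0.91, 0.4, -0.03, 0, 0, 0.54, -1], [-0.86, 0.49, -0.04, 0, 0, 0.55, -1], [-0.82, 0.58, -0.03, 0, 0, 0.54, -1], [-0.76, 0.64, -0.04, 0, 0, 0.54, -1], [-0.69, 0.72, -0.03, 0, 0, 0.55, -1], [-0.63, 0.77, -0.04, 0, 0, 0.54, -1], [-0.54, 0.84, -0.03, 0, 0, 0.54, -1], [-0.47, 0.88, -0.04, 0, 0, 0.54, -1], [-0.38, 0.92, -0.03, 0, 0, 0.55, -1], [-0.29, 0.95, -0.04, 0, 0, 0.54, -1]]}}

```text
time_s: 5.85
position: [0.3999, -0.0144, 0.2438]
tcp_rot: [[0.908, 0.42, 0.001], [0.42, -0.908, -0.0], [0.001, 0.0, -1.0]]
force: [0.4, 0.5, 0.0]
opening: 0.999
```

>>> {"op": "send_rows", "data": {"moves": [[-0.2, 0.98, -0.03, 0, 0, 0.54, -1], [-0.11, 0.99, -0.04, 0, 0, 0.55, -1], [-0.01, 0.99, -0.03, 0, 0, 0.54, -1], [0.08, 1, -0.04, 0, 0, 0.54, -1], [0.17, 0.98, -0.03, 0, 0, 0.55, -1], [0.27, 0.96, -0.04, 0, 0, 0.54, -1], [0.36, 0.93, -0.03, 0, 0, 0.54, -1], [0, 0, 0, 0, 0, 0, -1]]}}

```text
time_s: 6.85
position: [0.4408, -0.1848, 0.2497]
tcp_rot: [[0.974, -0.226, 0.001], [-0.226, -0.974, -0.001], [0.001, 0.001, -1.0]]
force: [-0.1, 0.4, -0.7]
opening: 0.999
```

```bash
cat > look.py <<'E'
import sys
from h import *
n=sys.argv[1]; c=cam("wrist"); s=status.read_state()
np.set_printoptions(precision=4,suppress=True)
print(s["time_s"],s["joint_positions"],s["position"],s["opening"]); print(np.array(s["tcp_rot"]))
cv2.imwrite(f"pics/{n}.png",c["img"][:,:,::-1]); P,ok=cloud(c); np.savez(n+".npz",P=P,ok=ok,img=c["img"],pose=c["pose"],cx=c["cx"],cy=c["cy"],fx=c["fx"],fy=c["fy"])
Z=dict(weight_knob=.096,handle_grip=.039,lens_center=.039,weight=.044,jig=0,felt_pad=0,camera_front=.15,camera_stand=0,camera=.09)
for t in sys.argv[2:]:
    for l in models.landmark_of("wrist",t): print(t,round(l["confidence"],2),np.round(l["point"],1),atz(c,l["point"],Z[t]))
E
python3 look.py w1 weight_knob weight handle_grip lens_center jig
```

```text
6.9 [-36.1026  16.7229 100.8348   0.0223  62.4687  66.867 ] [ 0.44   -0.1834  0.2495] 1.000004814193408
[[ 0.9744 -0.2246 -0.0002]
 [-0.2246 -0.9744  0.0006]
 [-0.0003 -0.0005 -1.    ]]
weight_knob 0.55 [281.4  84.9] [ 0.5415 -0.2078  0.096 ]
weight 0.86 [283.6  90.9] [ 0.5408 -0.2099  0.044 ]
handle_grip 0.73 [281.4 178.3] [ 0.4492 -0.1861  0.039 ]
jig 0.86 [280.5 137.4] [ 0.4929 -0.1951  0.    ]
```

View pics/w1.png

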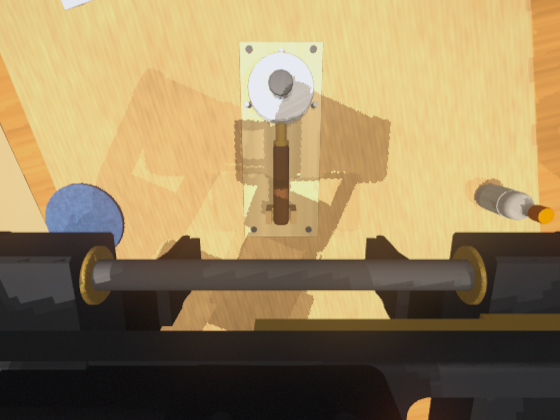

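```bash
cat > an2.py <<'E'
from h import *
from scipy.optimize import least_squares
np.set_printoptions(precision=4,suppress=True)
s=np.load("w1.npz");P=s["P"];ok=s["ok"];I=s["img"].astype(int)
def box(x0,x1,y0,y1,z0,z1): return ok&(P[...,0]>x0)&(P[...,0]<x1)&(P[...,1]>y0)&(P[...,1]<y1)&(P[...,2]>z0)&(P[...,2]<z1)
q=P[box(.48,.62,-.28,-.12,.105,.12)]; print("top",q.mean(0),len(q),cv2.minEnclosingCircle((q[:,:2]*1e3).astype(np.float32)))
d=P[box(.48,.62,-.28,-.12,.06,.078)]; print("disc",cv2.minEnclosingCircle((d[:,:2]*1e3).astype(np.float32)),len(d))
m=box(.3,.65,-.3,-.08,.006,.06); n,l,st,ce=cv2.connectedComponentsWithStats(m.astype(np.uint8)); k=1+np.argmax(st[1:,4]); q=P[l==k]
print("jig",cv2.minAreaRect((q[:,:2]*1e3).astype(np.float32)),len(q))
h=ok&(I.sum(-1)<230)&box(.38,.49,-.24,-.13,.04,.055); q=P[h]; v=np.linalg.svd(q[:,:2]-q[:,:2].mean(0))[2][0]; print("handle",q.mean(0),len(q),np.degrees(np.arctan(v[1]/v[0])), cv2.minAreaRect((q[:,:2]*1e3).astype(np.float32)))
p=box(.3,.53,0,.15,-.01,.02)&(I[...,2]>I[...,0]); q=P[p]; print("pad",cv2.minEnclosingCircle((q[:,:2]*1e3).astype(np.float32)),len(q))
E
python3 an2.py
```

```text
top [ 0.5424 -0.207   0.112 ] 524 ((542.6171264648438, -206.8999481201172), 10.834687232971191)
disc ((542.7094116210938, -207.06466674804688), 32.87922286987305) 3054
jig ((484.6761169433594, -193.49713134765625), (94.2609634399414, 228.9685821533203), 76.84553527832031) 11614
handle [ 0.4474 -0.1848  0.0466] 912 -14.20328057773121 ((442.3544006347656, -183.3187255859375), (17.469680786132812, 88.73841857910156), 77.15719604492188)
pad ((447.9457702636719, 76.85723114013672), 50.08674621582031) 3146
```

Wrist view: jig is centred at column ~281 with its long axis vertical (yaw −13° confirmed), weight knob at (281,83), handle (281,180), pad (85,220). Going for the weight.

Run:
```python
from plan import *
R=down(-13)
p,R=plan([.4401,-.1831,.25],R,[([.5426,-.207,.18],R,-1),([.5426,-.207,.0785],R,-1)])
p,R=plan(p,R,[([.5426,-.207,.16],R,1)])
```

```text
wp 0 n 5 end [ 0.5426 -0.207   0.18  ]
[[0.84,0,0.56,0,0,0,-1],[0.84,0,0.56,0,0,0,-1],[0.85,0.01,0.56,0,0,0,-1],[0.84,0,0.56,0,0,0,-1],[0.84,0,0.56,0,0,0,-1]]
wp 1 n 5 end [ 0.5426 -0.207   0.0785]
[[0,0,0.81,0,0,0,-1],[0,0,0.81,0,0,0,-1],[0,0,0.82,0,0,0,-1],[0,0,0.81,0,0,0,-1],[0,0,0.81,0,0,0,-1]]
wp 0 n 4 end [ 0.5426 -0.207   0.16  ]
[[0,0,-0.82,0,0,0,1],[0,0,-0.81,0,0,0,1],[0,0,-0.82,0,0,0,1],[0,0,-0.81,0,0,0,1]]
```

>>> {"op": "send_rows", "data": {"moves": [[0.84, 0, 0.56, 0, 0, 0, -1], [0.84, 0, 0.56, 0, 0, 0, -1], [0.85, 0.01, 0.56, 0, 0, 0, -1], [0.84, 0, 0.56, 0, 0, 0, -1], [0.84, 0, 0.56, 0, 0, 0, -1], [0, 0, 0.81, 0, 0, 0, -1], [0, 0, 0.81, 0, 0, 0, -1], [0, 0, 0.82, 0, 0, 0, -1], [0, 0, 0.81, 0, 0, 0, -1], [0, 0, 0.81, 0, 0, 0, -1], [0, 0, 0, 0, 0, 0, -1]]}}

```text
time_s: 8.52
position: [0.5414, -0.2058, 0.0767]
tcp_rot: [[0.975, -0.224, -0.003], [-0.224, -0.975, 0.002], [-0.004, -0.001, -1.0]]
force: [-0.2, -0.3, -0.3]
opening: 0.998
```

>>> {"op": "send_rows", "data": {"moves": [[0, 0, 0, 0, 0, 0, 1], [0, 0, 0, 0, 0, 0, 1], [0, 0, 0, 0, 0, 0, 1], [0, 0, 0, 0, 0, 0, 1], [0, 0, 0, 0, 0, 0, 1], [0, 0, 0, 0, 0, 0, 1], [0, 0, 0, 0, 0, 0, 1]]}}

```text
time_s: 9.4
position: [0.5426, -0.2071, 0.078]
tcp_rot: [[0.974, -0.225, -0.0], [-0.225, -0.974, 0.0], [-0.0, -0.0, -1.0]]
force: [-0.1, 0.0, -0.2]
opening: 0.284
```

>>> {"op": "send_rows", "data": {"moves": [[0, 0, 0, 0, 0, 0, 1], [0, 0, -0.1, 0, 0, 0, 1], [0, 0, -0.3, 0, 0, 0, 1], [0, 0, -0.6, 0, 0, 0, 1], [0, 0, -0.8, 0, 0, 0, 1], [0, 0, -0.8, 0, 0, 0, 1], [0, 0, -0.8, 0, 0, 0, 1], [0, 0, 0, 0, 0, 0, 1]]}}

```text
time_s: 10.4
position: [0.5439, -0.2079, 0.1655]
tcp_rot: [[0.974, -0.225, 0.005], [-0.225, -0.974, -0.003], [0.005, 0.002, -1.0]]
force: [0.1, 0.4, -5.0]
opening: 0.243
```

```bash
python3 look.py w2 weight
```

```text
10.45 [-31.9065  31.0032  91.8915  -0.0016  56.9654  71.0742] [ 0.543  -0.2073  0.1642] 0.24695984794762735
[[ 0.9744 -0.2246  0.0021]
 [-0.2246 -0.9744 -0.0013]
 [ 0.0023  0.0008 -1.    ]]
weight 0.77 [282.3 233.7] [ 0.5167 -0.2021  0.044 ]
```

View pics/w2.png

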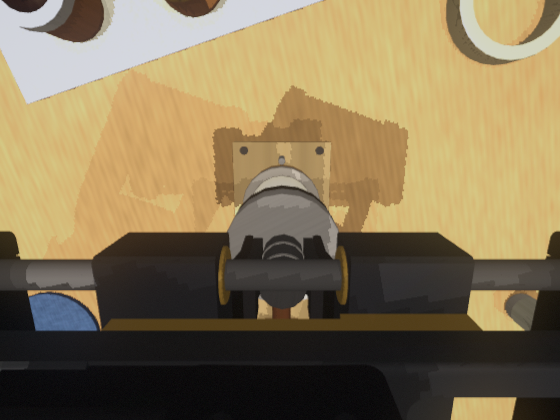

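Weight is held (opening ≈21.5 mm, −5 N), disc visible below the fingers at (282,230); the ring remains behind in the jig. Carrying to the pad.

Run:
```python
from plan import *
R=down(-13)
p,R=plan([.5426,-.207,.1635],R,[([.448,.077,.15],R,1,.9),([.448,.077,.06],R,1,.8),([.448,.077,.0405],R,1,.2)])
```

```text
wp 0 n 13 end [0.4481 0.077  0.15  ]
[[-0.48,-0.79,0.04,0,0,0,1],[-0.48,-0.78,0.04,0,0,0,1],[-0.48,-0.79,0.04,0,0,0,1],[-0.48,-0.78,0.05,0,0,0,1],[-0.48,-0.79,0.04,0,0,0,1],[-0.48,-0.79,0.04,0,0,0,1],[-0.48,-0.78,0.04,0,0,0,1],[-0.48,-0.79,0.04,0,0,0,1],[-0.48,-0.78,0.04,0,0,0,1],[-0.48,-0.79,0.05,0,0,0,1],[-0.48,-0.79,0.04,0,0,0,1],[-0.48,-0.78,0.04,0,0,0,1]]
[[-0.48,-0.79,0.04,0,0,0,1]]
wp 1 n 5 end [0.4481 0.077  0.06  ]
[[0,0,0.72,0,0,0,1],[0,0,0.72,0,0,0,1],[0,0,0.72,0,0,0,1],[0,0,0.72,0,0,0,1],[0,0,0.72,0,0,0,1]]
wp 2 n 4 end [0.4481 0.077  0.0405]
[[0,0,0.19,0,0,0,1],[0,0,0.2,0,0,0,1],[0,0,0.19,0,0,0,1],[0,0,0.2,0,0,0,1]]
```

>>> {"op": "send_rows", "data": {"moves": [[-0.24, -0.4, 0.02, 0, 0, 0, 1], [-0.48, -0.78, 0.04, 0, 0, 0, 1], [-0.48, -0.79, 0.04, 0, 0, 0, 1], [-0.48, -0.78, 0.05, 0, 0, 0, 1], [-0.48, -0.79, 0.04, 0, 0, 0, 1], [-0.48, -0.79, 0.04, 0, 0, 0, 1], [-0.48, -0.78, 0.04, 0, 0, 0, 1], [-0.48, -0.79, 0.04, 0, 0, 0, 1], [-0.48, -0.78, 0.04, 0, 0, 0, 1], [-0.48, -0.79, 0.05, 0, 0, 0, 1], [-0.48, -0.79, 0.04, 0, 0, 0, 1], [-0.48, -0.78, 0.04, 0, 0, 0, 1]]}}

```text
time_s: 12.0
position: [0.4585, 0.0454, 0.1512]
tcp_rot: [[0.974, -0.225, 0.001], [-0.225, -0.974, -0.0], [0.001, -0.0, -1.0]]
force: [0.4, 0.3, -5.2]
opening: 0.243
```

>>> {"op": "send_rows", "data": {"moves": [[-0.48, -0.79, 0.04, 0, 0, 0, 1], [-0.24, -0.39, 0.02, 0, 0, 0, 1], [0, 0, 0.6, 0, 0, 0, 1], [0, 0, 0.8, 0, 0, 0, 1], [0, 0, 0.8, 0, 0, 0, 1], [0, 0, 0.8, 0, 0, 0, 1], [0, 0, 0.4, 0, 0, 0, 1], [0, 0, 0.2, 0, 0, 0, 1], [0, 0, 0, 0, 0, 0, 1]]}}

```text
time_s: 13.12
position: [0.4483, 0.0769, 0.0596]
tcp_rot: [[0.974, -0.225, 0.0], [-0.225, -0.974, -0.0], [0.0, -0.0, -1.0]]
force: [-0.6, -0.2, -5.7]
opening: 0.241
```

>>> {"op": "send_rows", "data": {"moves": [[0, 0, 0.3, 0, 0, 0, 1], [0, 0, 0.3, 0, 0, 0, 1], [0, 0, 0.08, 0, 0, 0, 1], [0, 0, 0, 0, 0, 0, 1]]}}

```text
time_s: 13.62
position: [0.4479, 0.0769, 0.0423]
tcp_rot: [[0.974, -0.225, -0.001], [-0.225, -0.974, 0.0], [-0.001, 0.0, -1.0]]
force: [0.4, 0.1, -5.7]
opening: 0.242
```

>>> {"op": "send_rows", "data": {"moves": [[0, 0, 0.06, 0, 0, 0, 1], [0, 0, 0.06, 0, 0, 0, 1], [0, 0, 0, 0, 0, 0, 1]]}}

```text
time_s: 14.0
position: [0.4482, 0.0769, 0.04]
tcp_rot: [[0.974, -0.225, 0.001], [-0.225, -0.974, -0.0], [0.001, -0.0, -1.0]]
force: [-1.0, -0.6, 0.5]
opening: 0.243
```

>>> {"op": "send_rows", "data": {"moves": [[0, 0, 0, 0, 0, 0, -0.4], [0, 0, 0, 0, 0, 0, -0.4], [0, 0, 0, 0, 0, 0, -1], [0, 0, 0, 0, 0, 0, -1], [0, 0, -0.5, 0, 0, 0, -1], [0, 0, -1, 0, 0, 0, -1], [0, 0, -1, 0, 0, 0, -1], [0, 0, -1, 0, 0, 0, -1], [0, 0, -1, 0, 0, 0, -1], [0, 0, 0, 0, 0, 0, -1]]}}

```text
time_s: 15.25
position: [0.4493, 0.0769, 0.1542]
tcp_rot: [[0.974, -0.224, 0.005], [-0.224, -0.974, -0.0], [0.005, -0.001, -1.0]]
force: [-0.3, 0.3, 0.1]
opening: 0.995
```

```bash
python3 - <<'E'
from h import *
np.set_printoptions(precision=4,suppress=True)
s=status.read_state(); print(s["time_s"],s["position"],s["opening"],s["joint_positions"])
for n in ["scene"]:
    c=cam(n); P,ok=cloud(c); cv2.imwrite("pics/s2.png",c["img"][:,:,::-1])
    np.savez("s2.npz",P=P,ok=ok,img=c["img"])
    m=ok&(abs(P[...,0]-.448)<.06)&(abs(P[...,1]-.077)<.06)&(P[...,2]>.025)&(P[...,2]<.04); print(P[m].mean(0),m.sum(),cv2.minAreaRect((P[m][:,:2]*1e3).astype(np.float32)))
E
python3 look.py w3 weight
```

```text
15.25 [0.4493 0.0769 0.1542] 0.9951543546338022 [ -4.3807  23.6672 110.0145  -0.0003  46.0135  98.5926]
[0.4526 0.0794 0.0325] 347 ((448.3122253417969, 78.56343841552734), (62.769222259521484, 61.522212982177734), 21.730531692504883)
15.35 [ -4.389   23.8608 110.1364  -0.0004  45.9757  98.5941] [0.4477 0.077  0.1523] 0.9979848485036213
[[ 0.9744 -0.2247  0.0005]
 [-0.2247 -0.9744 -0.    ]
 [ 0.0005 -0.0001 -1.    ]]
weight 0.67 [286.  199.4] [0.4542 0.0721 0.044 ]
```

View pics/s2.png

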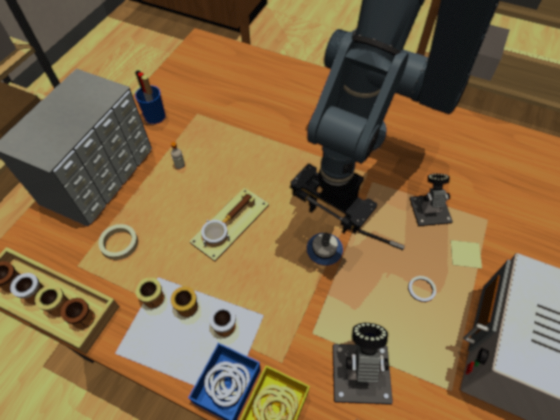

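View pics/w3.png

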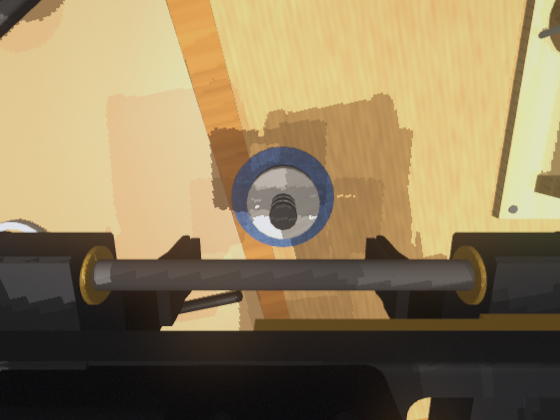

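Weight stands centred on the pad (scene (325,247), wrist (284,200)); the ring lies in the jig at scene (214,232). Now to the handle.

Run:
```python
from plan import *
from scipy.optimize import least_squares
D=[([30.279,82.156,67.689],[.261,.567,.222]),([16.7229,100.8348,62.4687],[.44,-.1834,.2495]),([31.0032,91.8915,56.9654],[.543,-.2073,.1642]),([23.8608,110.1364,45.9757],[.4477,.077,.1523]),([23.6672,110.0145,46.0135],[.4493,.0769,.1542])]
def f(p):
    L2,L3,HT,d,o=p;r=[]
    for j,x in D:
        a,b=np.radians(j[0]),np.radians(j[0]+j[1]); rr=np.sqrt(x[0]**2+x[1]**2-d*d)
        r+=[o+L2*np.sin(a)+L3*np.sin(b)-rr, HT+L2*np.cos(a)+L3*np.cos(b)-x[2]]
    return r
for o in [0]:
    s=least_squares(lambda p:f([*p,.111,0]),[.4,.4,0]); print(s.x,s.cost)
s=least_squares(lambda p:np.r_[f(p),1e-3*p[4]],[.4,.4,0,.111,0]);print(s.x,s.cost)
R=down(-13)
plan([.4481,.077,.1525],R,[([.45,-.1855,.16],R,-1)])
```

```text
[ 0.54649754  0.33797447 -0.11695822] 0.0009299662158640975
[ 6.08003801e-01  3.85860866e-01 -1.45868299e-01  4.95754718e-07
 -5.43703337e-02] 0.0005958565234111202
wp 0 n 11 end [ 0.4501 -0.1854  0.16  ]
[[0.22,0.93,-0.03,0,0,0,-1],[0.22,0.93,-0.02,0,0,0,-1],[0.22,0.93,-0.03,0,0,0,-1],[0.23,0.92,-0.03,0,0,0,-1],[0.22,0.93,-0.03,0,0,0,-1],[0.22,0.93,-0.02,0,0,0,-1],[0.22,0.93,-0.03,0,0,0,-1],[0.22,0.93,-0.03,0,0,0,-1],[0.22,0.93,-0.03,0,0,0,-1],[0.22,0.93,-0.02,0,0,0,-1],[0.23,0.92,-0.03,0,0,0,-1]]
```

>>> {"op": "send_rows", "data": {"moves": [[0.22, 0.93, -0.03, 0, 0, 0, -1], [0.22, 0.93, -0.02, 0, 0, 0, -1], [0.22, 0.93, -0.03, 0, 0, 0, -1], [0.23, 0.92, -0.03, 0, 0, 0, -1], [0.22, 0.93, -0.03, 0, 0, 0, -1], [0.22, 0.93, -0.02, 0, 0, 0, -1], [0.22, 0.93, -0.03, 0, 0, 0, -1], [0.22, 0.93, -0.03, 0, 0, 0, -1], [0.22, 0.93, -0.03, 0, 0, 0, -1], [0.22, 0.93, -0.02, 0, 0, 0, -1], [0.23, 0.92, -0.03, 0, 0, 0, -1], [0, 0, 0, 0, 0, 0, -1]]}}

```text
time_s: 16.9
position: [0.4499, -0.1866, 0.1586]
tcp_rot: [[0.974, -0.227, -0.001], [-0.227, -0.974, 0.001], [-0.001, -0.0, -1.0]]
force: [-0.0, 0.7, 1.1]
opening: 1.0
```

```bash
python3 look.py w4 handle_grip lens_center jig
python3 - <<'E'
from h import *
np.set_printoptions(precision=4,suppress=True)
s=np.load("w4.npz");P=s["P"];ok=s["ok"];I=s["img"].astype(int)
ey=np.array([-.225,-.974]);ex=np.array([.974,-.225]); g=np.array([.45,-.1855])
for z0,z1 in [(.04,.06)]:
    m=ok&(P[...,2]>z0)&(P[...,2]<z1)
    L=P[...,:2]-g; a=L@ex;b=L@ey
    k=m&(abs(b)<.014)&(a>-.02)&(a<.03); print("handle lateral",b[k].min(),b[k].max(),b[k].mean(),k.sum(),np.polyfit(a[k],b[k],1),P[k][:,2].mean())
    k=m&(abs(b)<.05)&(a>.045)&(a<.15); print("ring a",a[k].min(),a[k].max(),"b",b[k].min(),b[k].max(),cv2.minEnclosingCircle(np.stack([a[k],b[k]],1).astype(np.float32)*1000))
E
```

```text
16.95 [-35.6238  25.3    105.368    0.0193  49.4843  67.437 ] [ 0.4494 -0.1853  0.1585] 1.0000769609205342
[[ 0.9741 -0.2262 -0.002 ]
 [-0.2262 -0.9741  0.0018]
 [-0.0024 -0.0013 -1.    ]]
handle_grip 0.78 [282.4 205.2] [ 0.4485 -0.1867  0.039 ]
handle_grip 0.36 [281.7  91.2] [ 0.5418 -0.2079  0.039 ]
lens_center 0.79 [280.   90.3] [ 0.5428 -0.2067  0.039 ]
jig 0.87 [280.1 147.1] [ 0.4959 -0.1955  0.    ]
handle lateral -0.00908595305638283 0.008946242261921429 -9.690994834106261e-05 1132 [ 0.0054 -0.0001] 0.04658557283159825
ring a 0.045005317130523394 0.13758018288847573 b -0.039431977474887206 0.039758775479066887 ((91.18193054199219, 0.02944793365895748), 46.40386962890625)
```

View pics/w4.png

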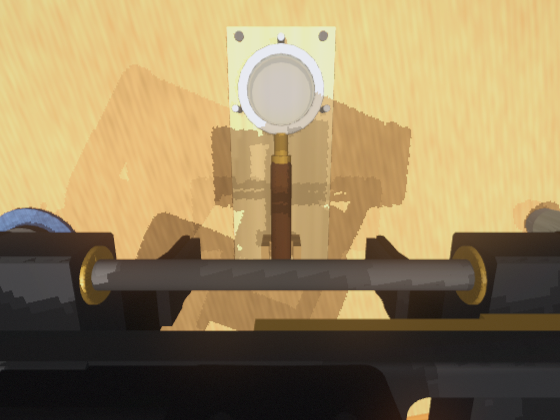

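Lens at (281,90) with handle straight down column 281, laterally within 0.1 mm of the tool. Descending and gripping.

>>> {"op": "send_rows", "data": {"moves": [[0, 0, 0.9, 0, 0, 0, -1], [0, 0, 1, 0, 0, 0, -1], [0, 0, 1, 0, 0, 0, -1], [0, 0, 1, 0, 0, 0, -1], [0, 0, 0.9, 0, 0, 0, -1], [0, 0, 0.5, 0, 0, 0, -1], [0, 0, 0.24, 0, 0, 0, -1], [0, 0, 0, 0, 0, 0, -1]]}}

```text
time_s: 18.1
position: [0.4502, -0.1853, 0.0211]
tcp_rot: [[0.975, -0.224, -0.0], [-0.224, -0.975, 0.0], [-0.0, -0.0, -1.0]]
force: [0.7, 0.3, -0.4]
opening: 0.999
```

>>> {"op": "send_rows", "data": {"moves": [[0, 0, 0, 0, 0, 0, 1], [0, 0, 0, 0, 0, 0, 1], [0, 0, 0, 0, 0, 0, 1], [0, 0, 0, 0, 0, 0, 1], [0, 0, 0, 0, 0, 0, 1], [0, 0, 0, 0, 0, 0, 1], [0, 0, 0, 0, 0, 0, 1], [0, 0, 0, 0, 0, 0, 1], [0, 0, 0, 0, 0, 0, 1]]}}

```text
time_s: 19.23
position: [0.45, -0.1855, 0.021]
tcp_rot: [[0.974, -0.225, -0.0], [-0.225, -0.974, 0.0], [-0.0, -0.0, -1.0]]
force: [-1.0, -0.2, 0.1]
opening: 0.203
```

>>> {"op": "send_rows", "data": {"moves": [[0, 0, -0.1, 0, 0, 0, 1], [0, 0, -0.3, 0, 0, 0, 1], [0, 0, -0.6, 0, 0, 0, 1], [0, 0, -0.8, 0, 0, 0, 1], [0, 0, -0.9, 0, 0, 0, 1], [0, 0, -0.9, 0, 0, 0, 1], [0, 0, -0.9, 0, 0, 0, 1], [0, 0, -0.9, 0, 0, 0, 1], [0, 0, -0.6, 0, 0, 0, 1], [0, 0, 0, 0, 0, 0, 1]]}}

```text
time_s: 20.48
position: [0.4507, -0.1859, 0.173]
tcp_rot: [[0.974, -0.225, 0.003], [-0.225, -0.974, -0.002], [0.004, 0.002, -1.0]]
force: [0.3, 0.4, -1.5]
opening: 0.202
```

```bash
python3 look.py w5 lens_center
python3 - <<'E'
from h import *
np.set_printoptions(precision=4,suppress=True)
s=np.load("w5.npz");P=s["P"];ok=s["ok"];st=status.read_state();R=np.array(st["tcp_rot"]);T=(P-st["position"])@R
m=ok&(abs(T[...,1])<.045)&(T[...,0]>.04)&(T[...,0]<.16)&(T[...,2]<.03)&(T[...,2]>-.06)
q=T[m];print(len(q),q.min(0),q.max(0)); 
r=q[(np.hypot(q[:,0]-.095,q[:,1])>.027)&(q[:,0]>.065)]; A=np.c_[r[:,:2],np.ones(len(r))]; print("ring plane z=",np.linalg.lstsq(A,r[:,2],rcond=None)[0],cv2.minEnclosingCircle((r[:,:2]*1e3).astype(np.float32)))
E
```

```text
20.525 [-35.5762  23.9898 104.7007   0.0006  51.2012  67.4072] [ 0.4501 -0.1855  0.172 ] 0.20519103302282465
[[ 0.9744 -0.2247  0.0015]
 [-0.2247 -0.9744 -0.0011]
 [ 0.0017  0.0007 -1.    ]]
lens_center 0.61 [280.1  57.1] [ 0.5712 -0.2124  0.039 ]
22630 [ 0.04   -0.034  -0.0335] [ 0.1153  0.0354 -0.0159]
ring plane z= [ 0.0031 -0.001  -0.0251] ((95.686767578125, 0.5437465310096741), 34.940399169921875)
```

View pics/w5.png

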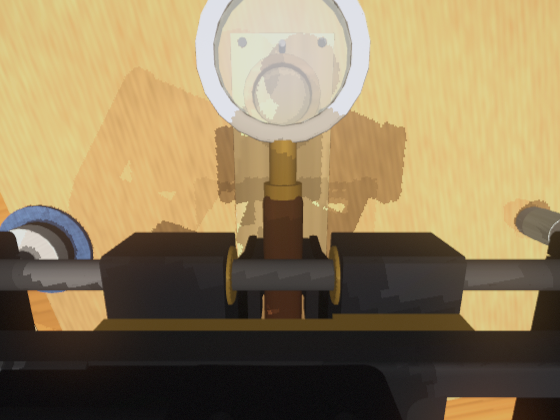

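Lens held level; ring centred (283,50) in the wrist view, handle between the pads. In the tool frame lens centre ≈ (0.0955, 0, −0.020). Now kinematic feasibility of the final pose.

```bash
cat > kin.py <<'E'
from plan import *
from scipy.optimize import least_squares
D=[([55.089,30.279,82.156,67.689],[.261,.567,.222]),([-36.1026,16.7229,100.8348,62.4687],[.44,-.1834,.2495]),([-31.9065,31.0032,91.8915,56.9654],[.543,-.2073,.1642]),([-4.389,23.8608,110.1364,45.9757],[.4477,.077,.1523]),([-35.6238,25.3,105.368,49.4843],[.4494,-.1853,.1585]),([-35.5762,23.9898,104.7007,51.2012],[.4501,-.1855,.172])]
def f(p):
    L2,L3,HT,d,o,b3=p;r=[]
    for j,x in D:
        t=np.radians(j[0]); rr=x[0]*np.cos(t)+x[1]*np.sin(t); lat=-x[0]*np.sin(t)+x[1]*np.cos(t)
        a,b=np.radians(j[1]),np.radians(j[1]+j[2])+b3
        r+=[o+L2*np.sin(a)+L3*np.sin(b)-rr, HT+L2*np.cos(a)+L3*np.cos(b)-x[2],lat-d]
    return r
for b0 in (-.3,0,.3):
  s=least_squares(f,[.4,.4,0,.111,0,b0]);print(s.x,s.cost)
E
python3 kin.py
```

```text
[ 0.58820879  0.40797381 -0.03229447  0.11095319 -0.00120491  0.27995919] 1.0752103955192573e-06
[ 0.58820879  0.40797381 -0.03229447  0.11095319 -0.00120491  0.27995919] 1.0752103955233243e-06
[ 0.58820879  0.40797381 -0.03229447  0.11095319 -0.00120491  0.27995919] 1.0752103955192539e-06
```

```bash
cat > ik.py <<'E'
from plan import *
L2,L3,HT,d,o,b3=0.58820879,0.40797381,-0.03229447,0.11095319,-0.00120491,0.27995919
def ry(a):c,s=np.cos(a),np.sin(a);return np.array([[c,0,s],[0,1,0],[-s,0,c]])
def rz(a):c,s=np.cos(a),np.sin(a);return np.array([[c,-s,0],[s,c,0],[0,0,1]])
# tool-down check: tool x angle=j1-j6+90, y radial at j6=0
def ik(p,R,H):
    Lt=H-HT; W=np.array(p)-Lt*R[:,2]
    r=np.hypot(W[0],W[1]); t=np.arctan2(W[1],W[0])-np.arcsin(d/r); rp=np.sqrt(r*r-d*d)-o; z=W[2]-H
    D=np.hypot(rp,z); ci=(L2**2+L3**2-D*D)/(2*L2*L3)
    if abs(ci)>1: return None
    i=np.arccos(ci); j3=np.pi-i-b3; al=np.arcsin(np.clip(L3*np.sin(i)/D,-1,1))
    if D*D+L2*L2<L3*L3: al=np.pi-al
    j2=np.arctan2(rp,z)-al
    # wrist: R0 = Rz(t)Ry(j2+j3); tool axis
    R0=rz(t)@ry(j2+j3); M=R0.T@R   # M = Rz(j4)Ry(j5)Rz(-? j6) * const
    C=rz(np.pi/2) # at j6=0 down: tool x=left(tangential), y=radial
    zc=M[:,2]; j5=np.arccos(zc[2]); j4=np.arctan2(zc[1],zc[0])
    # with j5 positive toward +pitch: zc=(sin j5 cos j4, ...)
    N=(rz(j4)@ry(j5)).T@M; j6=np.arctan2(N[1,0],N[0,0])
    return np.degrees([t,j2,j3,j4,j5,j6])
if __name__=="__main__":
    np.set_printoptions(precision=1,suppress=True)
    print("check",ik([.4501,-.1855,.172],down(-13),.22),"meas -35.6 24 104.7 0 51.2 67.4")
    print("check",ik([.261,.567,.222],down(155.3),.22),"meas 55.1 30.3 82.2 0 67.7 -10.2")
    a=np.radians(22.9);t=np.radians(40)
    n=np.array([-np.sin(t)*np.cos(a),-np.sin(t)*np.sin(a),np.cos(t)]); foc=np.array([.7143,.276,.09])+.198*n; print(foc)
    up=np.array([np.cos(t)*np.cos(a),np.cos(t)*np.sin(a),np.sin(t)])
    left=np.cross(n,up)
    for ph in range(0,360,30):
        f=np.radians(ph); x=np.cos(f)*up+np.sin(f)*left; R=np.stack([x,np.cross(-n,x),-n],1)
        p=foc-R@np.array([.0955,.0003,-.0197])
        print(ph,np.round(p,3),[ik(p,R,H) for H in (.15,.2,.25)])
E
python3 ik.py
```

```text
check [-35.6  24.  104.6   0.   51.3 157.4] meas -35.6 24 104.7 0 51.2 67.4
check [55.  30.2 82.2  0.  67.5 79.7] meas 55.1 30.3 82.2 0 67.7 -10.2
[0.6 0.2 0.2]
0 [0.5 0.2 0.2] [array([  6.1,  27.4, 110.7,  74.1,  11.2,  93.2]), array([  4.8,  27.1, 115.7,  96.6,  11.6,  69.2]), array([  3.3,  27.2, 120.6, 115.7,  13.9,  48.3])]
30 [0.6 0.2 0.2] [array([  0.8,  27.4, 108.3,  65.8,  15.4,  67.7]), array([ -0.8,  26.9, 113.2,  81.4,  15.2,  50.3]), array([ -2.7,  26.8, 118.1,  97. ,  16.2,  32.6])]
60 [0.6 0.1 0.2] [array([ -1.8,  27.2, 102.7,  51.6,  20. ,  50.8]), array([ -3.4,  26.3, 107.6,  62.1,  18.8,  38.4]), array([ -5.3,  25.8, 112.5,  74. ,  18.4,  24.4])]
90 [0.6 0.1 0.2] [array([-1.4, 27.1, 95.7, 39.1, 24.8, 34.5]), array([ -2.9,  25.9, 100.7,  46.2,  22.8,  25.8]), array([ -4.6,  24.9, 105.7,  54.6,  21.3,  15.6])]
120 [0.7 0.2 0.3] [array([ 1.3, 27.3, 89.2, 29.5, 28.8, 16.7]), array([ 0. , 25.8, 94.4, 34.4, 26.2, 10.5]), array([-1.4, 24.4, 99.4, 40.5, 24. ,  2.9])]
150 [0.7 0.2 0.3] [array([ 5.4, 27.5, 84.7, 22. , 31. , -2.7]), array([ 4.4, 25.8, 90. , 25.6, 28.1, -7.3]),
[... 413 characters left out ...]
 [array([ 17.6,  26.8,  90.1,   8.5,  23.4, -71.9]), array([ 17.3,  25.3,  95.3,  10.6,  19.9, -74.3]), array([ 17. ,  23.9, 100.4,  13.7,  16.3, -77.8])]
270 [0.6 0.3 0.2] [array([  18.7,   26.5,   96.8,    9.4,   16.9, -102.2]), array([  18.4,   25.3,  101.9,   12.8,   13.2, -105.9]), array([  18.1,   24.3,  106.9,   19.2,    9.4, -112.7])]
300 [0.5 0.3 0.2] [array([  16.9,   26.7,  103.7,   21.7,   10.5, -146. ]), array([  16.5,   25.8,  108.7,   36.4,    7. , -161.1]), array([ 16. ,  25.3, 113.6,  73.8,   4.6, 161. ])]
330 [0.5 0.3 0.2] [array([ 12.2,  27.1, 108.9,  57.1,   8.1, 145. ]), array([ 11.4,  26.6, 113.9,  89.7,   7.3, 111.4]), array([ 10.5,  26.5, 118.9, 120.4,   9.2,  79.7])]
```

```bash
cat > fin.py <<'E'
from ik import *
az,ti=22.8,39.7; piv=np.array([.7143,.276,.09])
def geom(az=az,ti=ti,piv=piv,ph=135,off=np.array([.0955,.0003,-.0197])):
    a=np.radians(az);t=np.radians(ti)
    n=np.array([-np.sin(t)*np.cos(a),-np.sin(t)*np.sin(a),np.cos(t)]); foc=piv+.198*n
    up=np.array([np.cos(t)*np.cos(a),np.cos(t)*np.sin(a),np.sin(t)]); left=np.cross(n,up)
    f=np.radians(ph); x=np.cos(f)*up+np.sin(f)*left; R=np.stack([x,np.cross(-n,x),-n],1)
    return n,foc,R,foc-R@off
E
python3 - <<'E'
from fin import *
n,foc,R,p=geom(); print(foc,p,R)
np.set_printoptions(precision=1,suppress=True)
R0=down(-13); p0=np.array([.4501,-.1854,.1715])
wps=[([.50,-.02,.34],down(60),1),(p+.1*n,R,1),(p+.05*n,R,1)]
q0,Q0=p0,R0
for w in wps:
    rv=Ro.from_matrix(Q0.T@w[1]).as_rotvec()
    for s in np.linspace(0,1,6):
        Q=Q0@Ro.from_rotvec(rv*s).as_matrix();q=q0+(np.array(w[0])-q0)*s; print(ik(q,Q,.2)-[0,0,0,0,0,90],np.round(q+Q@[.0955,0,-.02],3))
    q0,Q0=np.array(w[0]),w[1]
plan(p0,R0,wps)
E
```

```text
[0.59770641 0.22698857 0.24234111] [0.68330388 0.18948791 0.2701836 ] [[-0.77555237  0.22752258  0.58885651]
 [ 0.44102874  0.86268263  0.24753249]
 [-0.45167706  0.45167706 -0.76939956]]
[-35.6  24.1 104.7   0.   51.3  67.4] [ 0.5 -0.2  0.2]
[-31.6  20.9 102.9   0.   56.2  56.8] [ 0.6 -0.1  0.2]
[-27.5  18.2 100.6   0.   61.2  46.3] [ 0.6 -0.1  0.3]
[-23.3  16.   97.6   0.   66.4  35.9] [ 0.6 -0.   0.3]
[-19.2  14.3  94.2   0.   71.5  25.4] [0.6 0.  0.3]
[-15.1  13.2  90.2   0.   76.6  14.9] [0.5 0.1 0.4]
[-15.1  13.2  90.2   0.   76.6  14.9] [0.5 0.1 0.4]
[-9.9 12.4 91.5 -1.2 67.3  1.8] [0.5 0.1 0.4]
[ -5.8  12.1  93.   -0.5  57.3 -13.3] [0.5 0.1 0.4]
[ -3.   12.5  94.3   3.2  47.6 -31.6] [0.5 0.2 0.3]
[ -1.3  13.6  95.   11.8  39.5 -55.3] [0.5 0.2 0.3]
[ -0.4  15.6  94.5  25.8  35.4 -84.8] [0.5 0.2 0.3]
[ -0.4  15.6  94.5  25.8  35.4 -84.8] [0.5 0.2 0.3]
[ -0.1  16.6  94.3  26.1  34.5 -85. ] [0.5 0.2 0.3]
[  0.1  17.7  94.1  26.4  33.6 -85.2] [0.6 0.2 0.3]
[  0.4  18.7  93.9  26.7  32.8 -85.5] [0.6 0.2 0.3]
[  0.7  19.7  93.6  27.   32.  -85.7] [0.6 0.2 0.3]
[  1.   20.7  93.3  27.3  31.2 -85.9] [0.6 0.2 0.3]
wp 0 n 9 end [ 0.5 -0.   0.3]
[[0.05,-0.77,-0.75,0,0,-0.81,1],[0.16,-0.75,-0.75,0,0,-0.81,1],[0.26,-0.72,-0.75,0,0,-0.81,1],[0.36,-0.68,-0.75,0,0,-0.81,1],[0.45,-0.62,-0.74,0,0,-0.82,1],[0.54,-0.54,-0.75,0,0,-0.81,1],[0.61,-0.47,-0.75,0,0,-0.81,1],[0.67,-0.38,-0.75,0,0,-0.81,1],[0.72,-0.28,-0.75,0,0,-0.81,1]]
wp 1 n 11 end [0.6 0.2 0.3]
[[0.81,0.06,-0.03,-0.41,0.03,-0.85,1],[0.79,0.17,-0.01,-0.4,0.03,-0.85,1],[0.75,0.29,0.01,-0.41,0.02,-0.85,1],[0.71,0.4,0.03,-0.4,0.03,-0.85,1],[0.63,0.5,0.07,-0.41,0.03,-0.85,1],[0.56,0.57,0.11,-0.41,0.03,-0.85,1],[0.47,0.65,0.16,-0.4,0.02,-0.85,1],[0.36,0.69,0.2,-0.41,0.03,-0.85,1],[0.26,0.72,0.26,-0.4,0.03,-0.85,1],[0.15,0.74,0.31,-0.41,0.03,-0.85,1],[0.04,0.72,0.36,-0.41,0.02,-0.84,1]]
wp 2 n 2 end [0.7 0.2 0.3]
[[0,0,1,0,0,0,1],[0,0,1,0,0,0,1]]
```

>>> {"op": "send_rows", "data": {"moves": [[0.05, -0.77, -0.75, 0, 0, -0.81, 1], [0.16, -0.75, -0.75, 0, 0, -0.81, 1], [0.26, -0.72, -0.75, 0, 0, -0.81, 1], [0.36, -0.68, -0.75, 0, 0, -0.81, 1], [0.45, -0.62, -0.74, 0, 0, -0.82, 1], [0.54, -0.54, -0.75, 0, 0, -0.81, 1], [0.61, -0.47, -0.75, 0, 0, -0.81, 1], [0.67, -0.38, -0.75, 0, 0, -0.81, 1], [0.72, -0.28, -0.75, 0, 0, -0.81, 1], [0, 0, 0, 0, 0, 0, 1]]}}

```text
time_s: 21.82
position: [0.5005, -0.0193, 0.3398]
tcp_rot: [[0.499, 0.866, 0.001], [0.866, -0.499, -0.001], [0.0, 0.001, -1.0]]
force: [-0.1, -0.4, -2.2]
opening: 0.202
```

>>> {"op": "send_rows", "data": {"moves": [[0.81, 0.06, -0.03, -0.41, 0.03, -0.85, 1], [0.79, 0.17, -0.01, -0.4, 0.03, -0.85, 1], [0.75, 0.29, 0.01, -0.41, 0.02, -0.85, 1], [0.71, 0.4, 0.03, -0.4, 0.03, -0.85, 1], [0.63, 0.5, 0.07, -0.41, 0.03, -0.85, 1], [0.56, 0.57, 0.11, -0.41, 0.03, -0.85, 1], [0.47, 0.65, 0.16, -0.4, 0.02, -0.85, 1], [0.36, 0.69, 0.2, -0.41, 0.03, -0.85, 1], [0.26, 0.72, 0.26, -0.4, 0.03, -0.85, 1], [0.15, 0.74, 0.31, -0.41, 0.03, -0.85, 1], [0.04, 0.72, 0.36, -0.41, 0.02, -0.84, 1], [0, 0, 0, 0, 0, 0, 1]]}}

```text
time_s: 23.32
position: [0.6231, 0.1632, 0.3438]
tcp_rot: [[-0.775, 0.237, 0.585], [0.448, 0.86, 0.245], [-0.445, 0.453, -0.773]]
force: [-0.0, 0.6, -1.9]
opening: 0.206
```

```bash
python3 look.py w6 lens_center camera_front camera_stand camera
python3 - <<'E'
from fin import *
n,foc,R,p=geom(); print("target",p+.1*n); print(R)
E
```

```text
23.375 [ -2.9434  12.836  101.8164  30.7054  32.5834 -91.4917] [0.6232 0.1632 0.3445] 0.20210103270392685
[[-0.7749  0.2368  0.586 ]
 [ 0.4481  0.8597  0.2452]
 [-0.4458  0.4526 -0.7723]]
lens_center 0.62 [282.   56.7] [0.6832 0.3053 0.039 ]
target [0.62441823 0.16473466 0.34712355]
[[-0.77555237  0.22752258  0.58885651]
 [ 0.44102874  0.86268263  0.24753249]
 [-0.45167706  0.45167706 -0.76939956]]
```

View pics/w6.png

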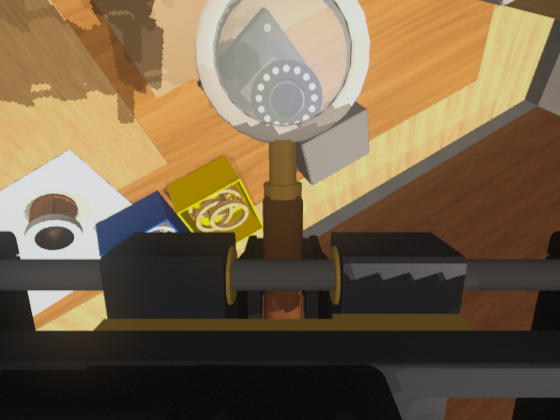

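Through the glass the ring light appears as a full circle of lamps around (287,97), the lens ring around (283,55). Compare with prediction.

```bash
cat > ov.py <<'E'
import sys
from fin import *; from h import proj
import cv2
f=sys.argv[1]; s=dict(np.load(f+".npz")); n,foc,R,p=geom()
c={k:(s[k] if k=="pose" else float(s[k])) for k in ["pose","cx","cy","fx","fy"]}
im=cv2.resize(s["img"][:,:,::-1][0:200,150:430],None,fx=2.8,fy=2.8,interpolation=cv2.INTER_CUBIC)
fr=piv+.078*n
u=R[:,0];v=R[:,1]
T=lambda q:tuple(np.round((proj(c,q)-[150,0])*2.8).astype(int).tolist())
for r,col in ((.038,(0,0,255)),(.002,(0,255,0))):
    for a in np.arange(0,6.28,.1): cv2.circle(im,T(fr+r*(np.cos(a)*u+np.sin(a)*v)),1,col,-1)
B=lambda x,y:piv*[1,1,0]+[0,0,.014]+x*np.array([np.cos(np.radians(az)),np.sin(np.radians(az)),0])+y*np.array([-np.sin(np.radians(az)),np.cos(np.radians(az)),0])
for x,y in ((.065,.065),(.065,-.065),(-.065,.065),(-.065,-.065)): cv2.circle(im,T(B(x,y)),4,(255,0,255),1)
print("front proj",proj(c,fr)); cv2.imwrite(f"pics/{f}_ov.png",im)
g=cv2.cvtColor(s["img"],cv2.COLOR_RGB2GRAY)[60:135,240:340]
b=(g>195).astype(np.uint8); nn,l,st,ce=cv2.connectedComponentsWithStats(b)
k=[ce[i]+[240,60] for i in range(1,nn) if 3<=st[i,4]<=80 and np.hypot(*(ce[i]+[240,60]-proj(c,fr)))<45]; print(len(k),np.round(k,1).tolist())
if len(k)>5: print(cv2.fitEllipse(np.array(k,np.float32)))
E
python3 ov.py w6
```

```text
front proj [286.40311379  97.83552135]
17 [[285.9, 67.9], [275.1, 70.1], [296.6, 70.0], [305.7, 76.3], [266.2, 77.0], [311.7, 86.0], [260.3, 86.6], [258.5, 97.6], [313.7, 97.1], [323.5, 102.0], [311.5, 108.2], [260.8, 108.8], [266.8, 117.9], [305.2, 117.2], [276.0, 122.2], [296.2, 121.3], [286.0, 123.0]]
((287.3520202636719, 96.23516845703125), (54.5763053894043, 60.887290954589844), 94.11566925048828)
```

View pics/w6_ov.png

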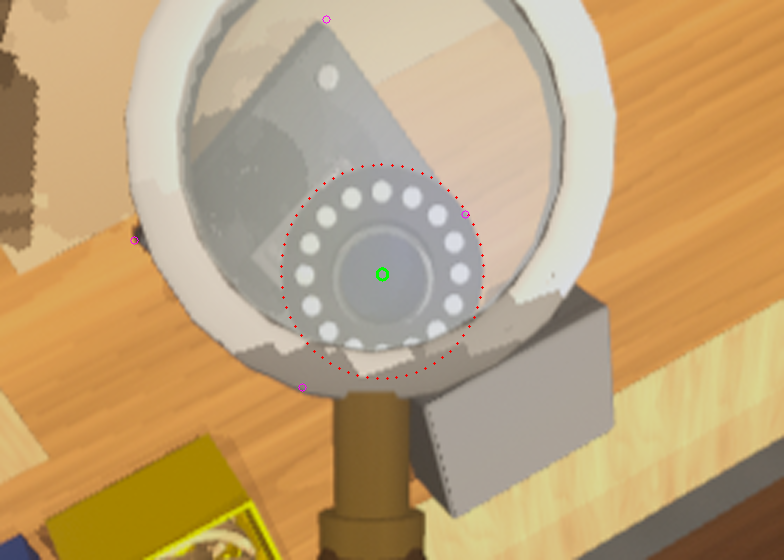

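Prediction overlays the ring light within 1 px. Moving in.

Run:
```python
from fin import *; from h import status
s=status.read_state();n,foc,R,p=geom()
plan(s["position"],s["tcp_rot"],[(p,R,1,.75)])
```

```text
wp 0 n 5 end [0.6834 0.1896 0.2701]
[[0,0.01,0.8,0,0,-0.01,1],[0,0.01,0.8,0,0,0,1],[-0.01,0.01,0.8,0,0,-0.01,1],[0,0.01,0.8,-0.01,0,0,1],[0,0.01,0.81,0,0,-0.01,1]]
```

>>> {"op": "send_rows", "data": {"moves": [[0, 0.01, 0.6, 0, 0, -0.01, 1], [0, 0.01, 0.8, 0, 0, -0.01, 1], [-0.01, 0.01, 0.8, -0.02, 0, -0.01, 1], [0, 0.01, 0.8, -0.02, 0, -0.01, 1], [0, 0.01, 0.6, 0, 0, -0.01, 1], [0, 0, 0.41, 0, 0, 0, 1], [0, 0, 0, 0, 0, 0, 1], [0, 0, 0, 0, 0, 0, 1]]}}

```text
time_s: 24.58
position: [0.6837, 0.1903, 0.2709]
tcp_rot: [[-0.776, 0.219, 0.591], [0.436, 0.863, 0.253], [-0.455, 0.454, -0.766]]
force: [0.8, 0.1, -0.9]
opening: 0.201
```

```bash
python3 look.py w7 lens_center; python3 ov.py w7;  python3 - <<'E'
from fin import *; from h import *
np.set_printoptions(precision=4,suppress=True)
s=status.read_state();n,foc,R,p=geom();Rm=np.array(s["tcp_rot"])
print("tcp",s["position"],"tgt",p,"axis err",np.degrees(np.arccos(-Rm[:,2]@n)), "joints v",s["qvel"])
print("lens err cam frame (x~left.., z)",R.T@(np.array(s["position"])+Rm@[.0955,.0003,-.0197]-foc))
d=np.load("w7.npz");P=d["P"];T=(P-s["position"])@Rm;m=d["ok"]&(abs(T[...,1])<.045)&(T[...,0]>.04)&(T[...,0]<.16)&(T[...,2]<.0)&(T[...,2]>-.06)
q=T[m];r=q[(np.hypot(q[:,0]-.095,q[:,1])>.027)&(q[:,0]>.065)]; A=np.c_[r[:,:2],np.ones(len(r))]; print("ring plane z=",np.linalg.lstsq(A,r[:,2],rcond=None)[0],cv2.minEnclosingCircle((r[:,:2]*1e3).astype(np.float32)))
for c_ in ["scene","side"]:
    c=cam(c_); cv2.imwrite(f"pics/{c_}7.png",c["img"][:,:,::-1]); PP,ok=cloud(c); np.savez(c_+"7.npz",P=PP,ok=ok,img=c["img"])
    print(c_,"pred foc px",proj(c,foc))
    for t in ["lens_center","camera_front"]:
        for l in models.landmark_of(c_,t): print(t,round(l["confidence"],2),np.round(l["point"],1))
    m=ok&(abs(PP[...,0]-.448)<.05)&(abs(PP[...,1]-.077)<.05)&(PP[...,2]>.02)&(PP[...,2]<.04)
    if m.sum(): print("weight",cv2.minAreaRect((PP[m][:,:2]*1e3).astype(np.float32)),PP[m][:,2].mean())
E
```

```text
24.625 [  0.2235  23.6382  99.1144  37.7953  24.1557 -98.291 ] [0.6837 0.1903 0.2711] 0.2036877908491659
[[-0.7761  0.2188  0.5914]
 [ 0.4364  0.8634  0.2531]
 [-0.4553  0.4545 -0.7656]]
lens_center 0.68 [281.8  56.3] [0.7071 0.3047 0.039 ]
front proj [281.94285994  83.39051233]
13 [[245.8, 67.1], [317.7, 67.4], [243.4, 82.8], [304.4, 86.2], [320.1, 83.3], [246.4, 98.3], [316.8, 98.6], [254.9, 111.1], [308.2, 111.5], [267.3, 119.0], [295.8, 119.1], [281.3, 121.5], [276.2, 126.6]]
((280.7399597167969, 82.41763305664062), (75.05867767333984, 82.49317169189453), 0.9906288981437683)
tcp [0.6837 0.1902 0.2712] tgt [0.6833 0.1895 0.2702] axis err 0.41518021626288154 joints v [ 0.0182 -0.1236  0.0647  0.005   0.0283 -0.1033]
lens err cam frame (x~left.., z) [-0.0004  0.0005 -0.0002]
ring plane z= [-0.0022  0.0011 -0.022 ] ((92.47468566894531, -0.7423962354660034), 34.81084442138672)
scene pred foc px [373.1142 279.8659]
lens_center 0.91 [370.2 278.5]
camera_front 0.64 [436.7 174.2]
camera_front 0.63 [418.8 288.3]
camera_front 0.59 [369.5 329.3]
side pred foc px [274.5499 127.4361]
lens_center 0.61 [281.2 124.9]
lens_center 0.61 [391.5 317.7]
camera_front 0.84 [161.  176.1]
camera_front 0.48 [291.2 139.5]
weight ((447.0784606933594, 72.15922546386719), (62.676944732666016, 63.7940788269043), 74.94158935546875) 0.030611053618931502
```

View pics/w7_ov.png

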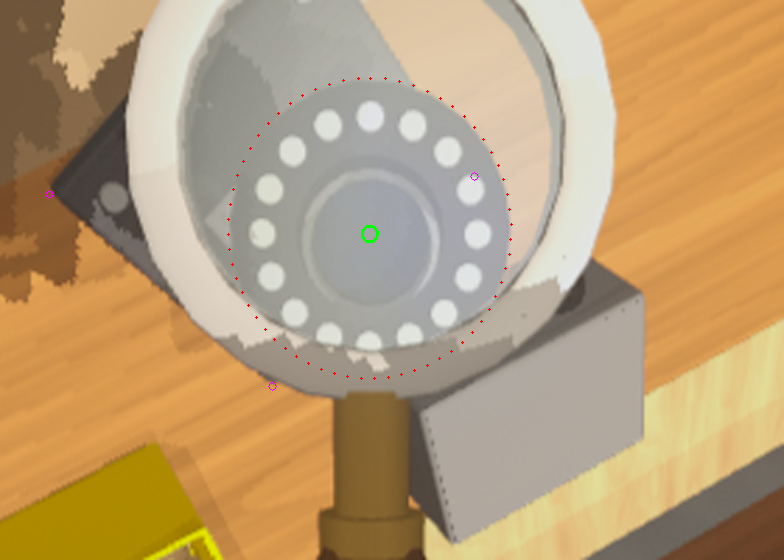

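View pics/side7.png

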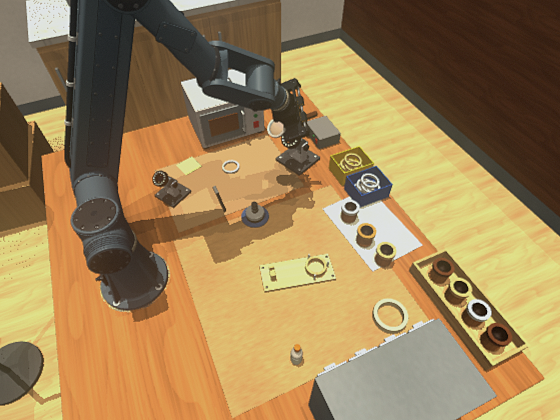

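View pics/scene7.png

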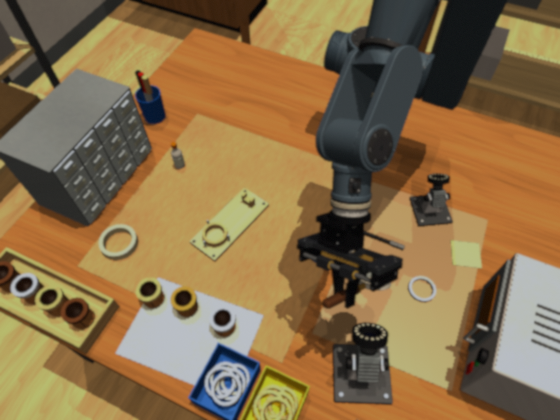

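Lens centre is within ~1 mm of the computed focus, axis 0.4° off. In the overlay the ring light coincides with the predicted circle round (370,233). The weight stands on the pad, and the bystanders are where they were. I'll settle briefly, then hand in.

>>> {"op": "send_rows", "data": {"moves": [[0, 0, 0, 0, 0, 0, 1], [0, 0, 0, 0, 0, 0, 1], [0, 0, 0, 0, 0, 0, 1], [0, 0, 0, 0, 0, 0, 1]]}}

```text
time_s: 25.48
position: [0.6837, 0.1903, 0.2704]
tcp_rot: [[-0.777, 0.219, 0.591], [0.436, 0.863, 0.253], [-0.454, 0.454, -0.766]]
force: [0.2, -0.3, -1.0]
opening: 0.202
```

Run:
```python
from rig import bot,status
s=status.read_state(); print(s["time_s"],s["position"],s["qvel"],s["opening"]); print(bot.hand_in())
```

```text
25.475 [0.68368409 0.19030519 0.27038681] [ 0.00014288 -0.04745073 -0.10019089 -0.01506938  0.00921627  0.10117751] 0.20168194444441298
the job is handed in; nothing more can be done
None
```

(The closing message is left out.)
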